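Fill the milling-tool carrier and hold it out level

ROBOT

A 7-joint arm with a two-finger parallel gripper is mounted at the origin on the work surface. World frame = base frame: x ahead of the robot, y to its left, z up, the work surface at z = 0. Lengths are in m, angles in rad, forces in N, time in s.
With the tool pointing down it reaches from about 0.4 to 0.85 m from the base axis. Payload 4.5 kg.
Tool frame: the origin (TCP) lies between the finger pads, 19 mm behind the fingertips; this is the grasp point; z points along the fingers, y is the line along which they close (so a half turn about z gives the same grasp; the last joint's range is limited). The gripper opens to 88 mm and grips with 3 to 60 N. Pads are 18 mm wide; open, the fingers measure 123 mm over their backs; the gripper's body (75 mm by 187 mm) begins 45 mm behind the grasp point.
Start: joints at [1.218, 0.689, -0.195, 1.565, 0.157, 0.902, -0.215], TCP at [0.236, -0.579, 0.257] pointing down, gripper open.
Joint ranges: [-3.01, 3.01], [-0.46, 2.08], [-1.47, 1.51], [0.13, 2.56], [-1, 4.14], [0.04, 2.09], [-2.66, 2.66]. Speed limits (rad/s): [2.57, 2.57, 3.14, 3.14, 3.14, 3.14, 3.14].

INTERFACE

Orientations are given as a unit quaternion [x, y, z, w].
In Python, from plant import r, eyes, finish_job gives the robot as it stands. The module is installed in compiled form; this text tells all that it offers.
- The arm moves only by the tool move_arm, never from a script. Its argument "motion" is a list of rows, each a list of 7 numbers: the shift along the tool's x, y, z in mm, then the turn, a rotation vector about the tool's x, y, z in degrees, then the closure, from 0 (fully open) to 1 (shut). A call has 1 to 5 rows; each row is the pose to reach, as a shift and turn from the pose commanded when the call began, along the tool's axes at that moment; what a row does not reach only later rows make up. A row lasts 1/8 s, in which the tool goes at most 62.5 mm and 10.7 degrees, less where a joint would pass 70% of its speed; a pose out of reach is approached as far as the arm can. A call with a gripper value outside its range is refused whole. The fingers move at their own pace and stop on an object; "newtons" is the grip in N (left out, the last holds). Time passes only in rows, so rows that repeat a pose let the fingers close. It gives the time, the measured TCP pose, the force, the opening and the grip force at its end, in the units of the state.
- r.get_state(): the state, without advancing time (a new reading comes with each control period).
- eyes.snapshot(name): name is "scene" or "top" or "wrist"; returns a dict with "frame" (400x640x3 uint8, red, green, blue), "z_map" (400x640 float32, m along the optical axis (not along the pixel's ray), 0 where there is no reading), "intrinsics" (3x3 intrinsics, pixels), "world_to_cam" (4x4, takes a point from world to camera coordinates). Camera axes: x right, y down, z forward; pixel columns grow to the right and rows downward; lengths in m; the calibration is good to about 2 mm. A picture is of the moment at which its call begins.
- finish_job(): hands the job in; it is judged then, once.
The state is a dict: "clock": time; "q": joint angles; "qd": joint speeds; "joint_torque": joint torques, N m; "tool_pos": TCP position; "eef_rot": TCP orientation; "contact_force": force on the tool from outside, world axes, zero at the start; "moment": the same for the moment, N m; "opening": opening from 0.0 (shut) to 1.0 (fully open); "finger_force": force on a finger pad.
Only numpy, scipy, OpenCV 4.12 (cv2) and the standard library are available. Lean on these libraries where they do the work, as an engineer would, in place of code of your own. Each camera call takes 0.05 s, during which the arm holds its last target. There are 200 camera calls.

TASK

Two of the six pockets in the blue tool carrier are empty: set a spare tool from the wooden rack into each of them, cutter up and seated on its flange, without dropping any tool, and leave the third spare in the rack. Then grip the carrier by its handle, lift it straight up until it is about 10 cm clear of the bench, level all the way, and keep it there steady and level for me to take: the program finishes while still holding it up. Leave everything else on the bench as it is.

Things in the scene. Friction and masses are not known exactly. Their poses are not given: they have to be found in the camera images.
- carrier: Loose blue plastic tool carrier, 164 (x) x 176 (y) mm, with an aluminium handle along x over its middle. Plate on two skids, its top 34 mm above the foot, with six round through holes (pockets, 23 mm wide): rows at y = +-65 mm, holes at x = -55, 0, 55 mm. Origin: centre of the footprint, at bench level at the start; z up. About 0.9 kg filled, then balanced under the handle's middle
- handle (a point): Middle of the carrier's handle, 110 mm above its foot: a level bar along the carrier's x, 154 mm long, 12 mm thick (along y), 18 mm tall (101 to 119 mm above the foot), with a post at each end (x = +-72 mm). Tools in the pockets end 82 mm above the foot, so fingertips may reach below the bar
- rack: Wooden block 190 (x) x 70 (y) x 34 mm high, fixed to the bench, with three round holes 23 mm wide at x = -60, 0, +60 mm on its centre line, each holding a spare tool at the start. Origin: centre of its underside; x along the row of holes
- pocket_1 (a point): Middle of the mouth of carrier pocket 1, in the plate's top face (34 mm above the foot), at x -55, y +65 mm in the carrier. The hole is 23 mm wide. Two of the six pockets are empty at the start, which two varies
- pocket_2 (a point): Middle of the mouth of carrier pocket 2, in the plate's top face (34 mm above the foot), at x +0, y +65 mm in the carrier. The hole is 23 mm wide. Two of the six pockets are empty at the start, which two varies
- pocket_3 (a point): Middle of the mouth of carrier pocket 3, in the plate's top face (34 mm above the foot), at x +55, y +65 mm in the carrier. The hole is 23 mm wide. Two of the six pockets are empty at the start, which two varies
- pocket_4 (a point): Middle of the mouth of carrier pocket 4, in the plate's top face (34 mm above the foot), at x -55, y -65 mm in the carrier. The hole is 23 mm wide. Two of the six pockets are empty at the start, which two varies
- pocket_5 (a point): Middle of the mouth of carrier pocket 5, in the plate's top face (34 mm above the foot), at x +0, y -65 mm in the carrier. The hole is 23 mm wide. Two of the six pockets are empty at the start, which two varies
- pocket_6 (a point): Middle of the mouth of carrier pocket 6, in the plate's top face (34 mm above the foot), at x +55, y -65 mm in the carrier. The hole is 23 mm wide. Two of the six pockets are empty at the start, which two varies
- tool_1: In a carrier pocket at the start: one of 7 identical loose milling tools, 0.1 kg. Origin: centre of its lower end, z up its axis. Steel taper, 14 mm wide at z 0, 20 at z 22; flange 34 wide, z 22-30; dark round nut 22 wide, z 30-54 (grip here); 6 mm cutter to z 70. Seated, the flange rests on the plate or block and the origin is 22 mm below that top face, 12 mm above the bench
- tool_2: In a carrier pocket at the start: one of 7 identical loose milling tools, 0.1 kg. Origin: centre of its lower end, z up its axis. Steel taper, 14 mm wide at z 0, 20 at z 22; flange 34 wide, z 22-30; dark round nut 22 wide, z 30-54 (grip here); 6 mm cutter to z 70. Seated, the flange rests on the plate or block and the origin is 22 mm below that top face, 12 mm above the bench
- tool_3: In a carrier pocket at the start: one of 7 identical loose milling tools, 0.1 kg. Origin: centre of its lower end, z up its axis. Steel taper, 14 mm wide at z 0, 20 at z 22; flange 34 wide, z 22-30; dark round nut 22 wide, z 30-54 (grip here); 6 mm cutter to z 70. Seated, the flange rests on the plate or block and the origin is 22 mm below that top face, 12 mm above the bench
- tool_4: In a carrier pocket at the start: one of 7 identical loose milling tools, 0.1 kg. Origin: centre of its lower end, z up its axis. Steel taper, 14 mm wide at z 0, 20 at z 22; flange 34 wide, z 22-30; dark round nut 22 wide, z 30-54 (grip here); 6 mm cutter to z 70. Seated, the flange rests on the plate or block and the origin is 22 mm below that top face, 12 mm above the bench
- tool_5: Spare, in the rack at the start: one of 7 identical loose milling tools, 0.1 kg. Origin: centre of its lower end, z up its axis. Steel taper, 14 mm wide at z 0, 20 at z 22; flange 34 wide, z 22-30; dark round nut 22 wide, z 30-54 (grip here); 6 mm cutter to z 70. Seated, the flange rests on the plate or block and the origin is 22 mm below that top face, 12 mm above the bench
- tool_6: Spare, in the rack at the start: one of 7 identical loose milling tools, 0.1 kg. Origin: centre of its lower end, z up its axis. Steel taper, 14 mm wide at z 0, 20 at z 22; flange 34 wide, z 22-30; dark round nut 22 wide, z 30-54 (grip here); 6 mm cutter to z 70. Seated, the flange rests on the plate or block and the origin is 22 mm below that top face, 12 mm above the bench
- tool_7: Spare, in the rack at the start: one of 7 identical loose milling tools, 0.1 kg. Origin: centre of its lower end, z up its axis. Steel taper, 14 mm wide at z 0, 20 at z 22; flange 34 wide, z 22-30; dark round nut 22 wide, z 30-54 (grip here); 6 mm cutter to z 70. Seated, the flange rests on the plate or block and the origin is 22 mm below that top face, 12 mm above the bench
- nut: Bystander: loose dark steel clamping nut, 28 mm wide, 18 mm tall, lying flat; origin at the centre of its underside
- collet: Bystander: loose steel spring collet, 26 mm wide, 35 mm tall, standing on its narrow end; origin at the centre of its underside
- spanner: Bystander: dark hook spanner lying flat, about 190 mm long, 8 mm thick; origin in the middle of its handle, x along it towards the hook
- mallet: Bystander: small hammer with wooden handle lying down, 205 mm long, 32 mm tall; origin on the bench 40 mm from the head along the handle, x towards the head
- oil_bottle: Bystander: red bottle, 44 mm wide, 140 mm tall; origin at the centre of its underside
- pen_pot: Bystander: black pot of pens, 72 mm wide, 145 mm tall; origin at the centre of its underside
Not all that is in view belongs to the job. Leave any pink look-alike of the carrier alone. Leave any orange look-alike of the rack alone.

How it is judged:
By the outcome, as a careful person would: the job done as asked, in the order asked, and still so for the second after the job is handed in, while the arm keeps its last pose, push and grip.
It also fails if it takes over 72 s, if anything falls off the work surface, if the arm or the gripper's body presses on something with over 40 N, if the wrist force passes 120 N, or if a joint passes its speed limit or range.

## Working session

There is one attempt and no reset: what is moved stays moved. The work goes in short steps, Python scripts to look and compute and a tool call to move; the robot and the scene stay as the last step left them, time stands still between calls to the robot, and variables do not carry over. Pictures are saved under pics/ and viewed, at most 10 in all, crops included, and the job is handed in when it is done.

Besides the shell and the picture viewer there is one more tool, called after ">>>" by a JSON object that holds its "fn" and its "kwargs", one argument or row to a line. move_arm: Moves the arm, as the interface text tells. Its arguments: {"type":"object","properties":{"motion":{"type":"array","items":{"type":"array","items":{"type":"number"}}},"newtons":{"type":"number"}},"required":["motion"]}

```bash
mkdir -p pics; cat > h.py <<'E'
import numpy as np, cv2
from plant import r, eyes, finish_job
from scipy.spatial.transform import Rotation as R
def snap(n, f=None):
    s=eyes.snapshot(n)
    if f: cv2.imwrite('pics/'+f, s['frame'][:,:,::-1])
    np.savez('last_'+n, **s); return s
def world(s,u,v,z=None):
    K=s['intrinsics']; T=np.linalg.inv(s['world_to_cam'])
    d=np.linalg.inv(K)@[u,v,1]
    if z is None: return T[:3,:3]@(d*s['z_map'][int(v),int(u)])+T[:3,3]
    D=T[:3,:3]@d; return T[:3,3]+D*(z-T[2,3])/D[2]
def cloud(s):
    h,w=s['z_map'].shape; v,u=np.mgrid[:h,:w]
    p=np.stack([u,v,np.ones_like(u)],-1)@np.linalg.inv(s['intrinsics']).T*s['z_map'][...,None]
    T=np.linalg.inv(s['world_to_cam']); return p@T[:3,:3].T+T[:3,3]
def shift(target,yaw=None):
    """mm along tool axes, deg about tool z, from measured pose"""
    st=r.get_state(); M=R.from_quat(st['eef_rot'])
    return M.inv().apply(np.array(target)-st['tool_pos'])*1000
E
python3 - <<'E'
from h import *
for n in("top","scene"):
    s=snap(n,n+'1.png')
st=r.get_state();print(st['tool_pos'],R.from_quat(st['eef_rot']).as_matrix().round(3),st['opening'],st['clock'])
E
```

```text
[ 0.23553176 -0.57836761  0.25672206] [[ 0.926  0.377 -0.001]
 [ 0.377 -0.926  0.001]
 [-0.    -0.002 -1.   ]] 0.9952588437275545 0.1
```

View pics/top1.png

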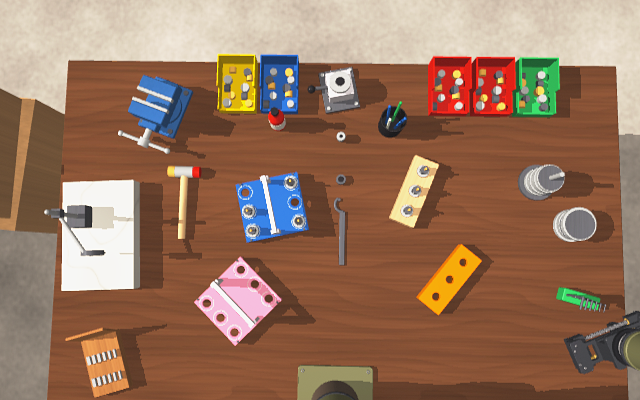

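View pics/scene1.png

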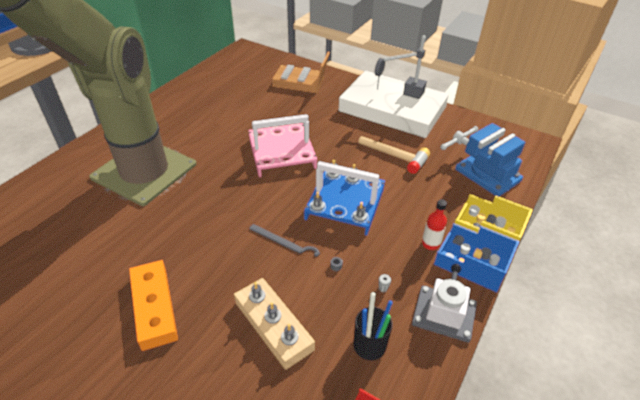

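The blue carrier is at top pixel (272,207) and its look-alike is the pink one at (237,300). The wooden rack with three tools is at (414,190) and its look-alike is the orange block at (449,278). I choose blue and wood, and check both in one close crop.

```bash
python3 - <<'E'
from h import *
s=dict(np.load('last_top.npz')); f=s['frame'][:,:,::-1]
a=cv2.resize(f[160:255,225:320],None,fx=4,fy=4,interpolation=2); b=cv2.resize(f[145:240,370:465],None,fx=4,fy=4,interpolation=2)
cv2.imwrite('pics/crop.png',np.hstack([a,b]))
P=cloud(s); hsv=cv2.cvtColor(s['frame'],cv2.COLOR_RGB2HSV)
def fit(m,zl,zh,n):
    m=m&(P[...,2]>zl)&(P[...,2]<zh); q=P[m]; rc=cv2.minAreaRect((q[:,:2]*1000).astype(np.float32)); print(n,len(q),rc, np.median(q[:,2]))
box=np.zeros(hsv.shape[:2],bool); box[165:250,225:315]=1
fit(box&(hsv[...,0]>100)&(hsv[...,0]<120)&(hsv[...,1]>120),.028,.04,'plate')
fit(box,.105,.13,'handle')
b2=np.zeros_like(box); b2[145:240,380:445]=1
fit(b2,.028,.04,'rack')
for bx,n in((box,'c'),(b2,'r')):
    m=(bx&(P[...,2]>.055)&(P[...,2]<.1)).astype(np.uint8)
    N,L,S,C=cv2.connectedComponentsWithStats(m)
    for i in range(1,N):
        if S[i,4]>3: q=P[L==i]; print(n,C[i].round(1),S[i,4],q.mean(0).round(4),q[:,2].max().round(3))
E
```

```text
plate 2290 ((537.2998046875, 180.72747802734375), (164.35052490234375, 175.8765106201172), 12.78392505645752) 0.03410271300271295
handle 300 ((536.5595703125, 181.1727752685547), (153.60748291015625, 20.369102478027344), 12.632808685302734) 0.11827844328094439
rack 1356 ((587.7246704101562, -214.5176544189453), (70.71294403076172, 191.16363525390625), 68.30370330810547) 0.034235216048755124
c [268.1 180.1] 11 [0.6063 0.1879 0.076 ] 0.097
c [289.7 181.6] 53 [0.6042 0.1297 0.0669] 0.086
c [247.3 210.7] 51 [0.5228 0.2434 0.0673] 0.085
c [297.8 220.8] 54 [0.4977 0.1055 0.0665] 0.083
c [251.2 230.7] 52 [0.4687 0.2311 0.0673] 0.082
c [276.4 232.6] 15 [0.4643 0.1617 0.078 ] 0.098
r [424.2 169.7] 57 [ 0.6424 -0.2359  0.0674] 0.086
r [416.  189.9] 58 [ 0.5868 -0.2136  0.0673] 0.086
r [407.5 210. ] 54 [ 0.5318 -0.1907  0.0674] 0.087
```

View pics/crop.png

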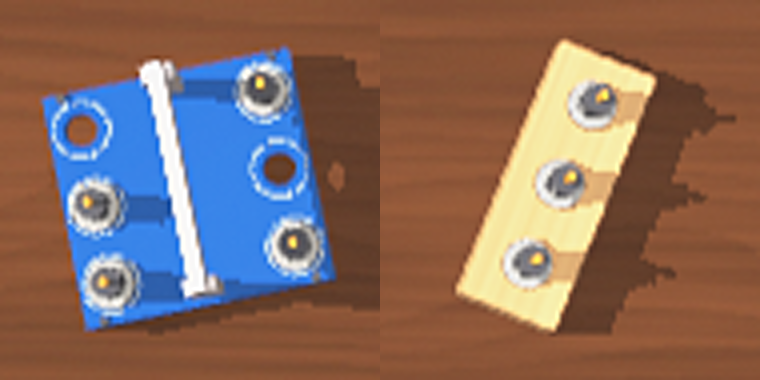

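The crop confirms it. The blue carrier's empty pockets are at crop pixels (80,130) and (279,168), top pixels (245,192) and (295,202), which makes them pockets 3 and 5. All three rack holes hold tools.

```bash
cat >> h.py <<'E'
C=np.array([.5372,.1808]); A=np.deg2rad(12.7)
def pk(x,y,z=.034): return np.array([C[0]+x*np.cos(A)-y*np.sin(A),C[1]+x*np.sin(A)+y*np.cos(A),z])
def go(target,yaw):
    st=r.get_state(); M=R.from_quat(st['eef_rot']); m=M.as_matrix()
    y=np.degrees(np.arctan2(m[1,1],m[0,1])); d=(yaw-y+180)%360-180
    print('t',round(st['clock'],2),'pos',np.round(st['tool_pos'],4),'shift',shift(target).round(1),'turnz',round(-d,1),'tilt',m[:2,2].round(4),'F',np.round(st['contact_force'],1),'open',round(st['opening']*88,1),'q',np.round(st['q'],2))
E
python3 -c "
from h import *
print(pk(.055,.065),pk(0,-.065))
go([.5318,-.191,.2],-21.7)"
```

```text
[0.5765644  0.25630129 0.034     ] [0.55149    0.11739025 0.034     ]
t 0.1 pos [ 0.2355 -0.5784  0.2567] shift [ 420.5 -246.9   57.1] turnz -46.1 tilt [-0.0007  0.0014] F [-0.   0.2  0.5] open 87.6 q [ 1.22  0.69 -0.19  1.57  0.16  0.9  -0.22]
```

>>> {"fn": "move_arm", "kwargs": {
  "motion": [
    [42,-25,0,0,0,-5,0.55],
    [84,-50,0,0,0,-10,0.55],
    [126,-74,0,0,0,-15,0.55],
    [168,-98,0,0,0,-20,0.55],
    [210,-123,0,0,0,-25,0.55]
  ],
  "newtons": 20
}}

```text
clock: 0.72
tool_pos: [0.3845, -0.3844, 0.2572]
eef_rot: [0.916, 0.401, -0.0, -0.0]
contact_force: [0.5, -0.3, 1.0]
opening: 0.462
finger_force: 0.0
```

```bash
python3 -c "
from h import *
go([.5318,-.191,.2],-21.7)"
```

```text
t 0.72 pos [ 0.3845 -0.3844  0.2572] shift [242.  -22.8  57.2] turnz -21.0 tilt [-0.0003  0.0002] F [ 0.5 -0.3  1. ] open 40.6 q [ 0.89  0.59 -0.3   1.81  0.24  0.78 -0.28]
```

>>> {"fn": "move_arm", "kwargs": {
  "motion": [
    [49,-5,10,0,0,-5,0.55],
    [98,-9,20,0,0,-10,0.55],
    [146,-14,32,0,0,-15,0.55],
    [195,-19,44,0,0,-18,0.55],
    [242,-23,57,0,0,-21,0.55]
  ]
}}

```text
clock: 1.35
tool_pos: [0.5323, -0.1912, 0.1998]
eef_rot: [0.828, 0.561, -0.0, -0.0]
contact_force: [0.5, -0.0, 0.0]
opening: 0.451
finger_force: 0.0
```

>>> {"fn": "move_arm", "kwargs": {
  "motion": [
    [0,0,0,0,0,0,0.55],
    [0,0,0,0,0,0,0.55]
  ]
}}

```text
clock: 1.6
tool_pos: [0.5308, -0.1932, 0.2001]
eef_rot: [0.828, 0.56, -0.001, -0.0]
contact_force: [0.0, -0.4, 0.5]
opening: 0.458
finger_force: 0.0
```

```bash
python3 - <<'E'
from h import *
s=snap('wrist','w1.png'); P=cloud(s)
m=((P[...,2]>.06)&(P[...,2]<.072)&(P[...,1]<-.12)).astype(np.uint8)
N,L,S,Cc=cv2.connectedComponentsWithStats(m)
for i in range(1,N):
    if S[i,4]>100:
        q=P[L==i]; print(Cc[i].round(),S[i,4],q.mean(0).round(4),q.min(0).round(4),q.max(0).round(4), cv2.minEnclosingCircle((q[:,:2]*1000).astype(np.float32)))
go([.5318,-.191,.064],-21.7)
E
```

```text
[568.  39.] 835 [ 0.7453 -0.1491  0.0661] [ 0.7401 -0.1823  0.06  ] [ 0.7696 -0.1226  0.072 ] ((760.7139892578125, -152.4571533203125), 31.15557098388672)
[633.  20.] 149 [ 0.793  -0.1543  0.0647] [ 0.7907 -0.1586  0.06  ] [ 0.797  -0.1507  0.0702] ((794.9052124023438, -154.50396728515625), 4.165029525756836)
[597.  46.] 103 [ 0.7639 -0.1623  0.0675] [ 0.762  -0.1669  0.06  ] [ 0.7679 -0.1591  0.0719] ((765.139892578125, -163.01380920410156), 4.216395378112793)
[628.  57.] 160 [ 0.7854 -0.1781  0.0659] [ 0.7731 -0.1802  0.06  ] [ 0.7933 -0.1752  0.0719] ((783.2332763671875, -177.57131958007812), 10.283281326293945)
[320. 191.] 478 [ 0.5309 -0.1886  0.0668] [ 0.5191 -0.2004  0.0603] [ 0.5417 -0.1786  0.0719] ((530.4763793945312, -189.7537841796875), 11.435832023620605)
[389. 191.] 481 [ 0.5853 -0.2103  0.0668] [ 0.5747 -0.2229  0.06  ] [ 0.5971 -0.2009  0.0714] ((585.8701782226562, -211.85610961914062), 11.408045768737793)
[459. 191.] 510 [ 0.6399 -0.2323  0.0666] [ 0.6301 -0.2452  0.06  ] [ 0.6525 -0.2233  0.0719] ((641.2250366210938, -234.3136749267578), 11.453822135925293)
t 1.65 pos [ 0.5306 -0.194   0.2003] shift [3.500e+00 1.000e-01 1.363e+02] turnz -0.3 tilt [-0.0012 -0.0011] F [-0.1  1.  -0.4] open 39.4 q [ 0.47  0.7  -0.34  1.8   0.34  0.7  -0.44]
```

View pics/w1.png

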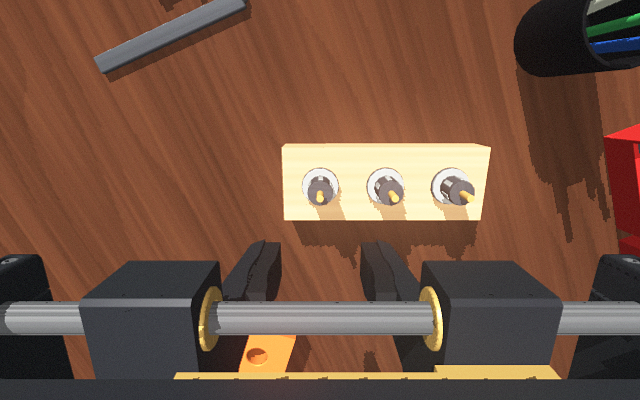

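The wrist view shows the near spare at (320,188), centred between the fingers, and its two neighbours clear at (388,188) and (455,188). I go down.

>>> {"fn": "move_arm", "kwargs": {
  "motion": [
    [1,0,35,0,0,0,0.55],
    [3,0,70,0,0,0,0.55],
    [3,0,95,0,0,0,0.55],
    [3,0,95,0,0,0,0.55],
    [3,0,95,0,0,0,0.55]
  ]
}}

```text
clock: 2.28
tool_pos: [0.5329, -0.191, 0.1064]
eef_rot: [0.829, 0.56, 0.0, 0.001]
contact_force: [0.1, 0.7, 0.2]
opening: 0.451
finger_force: 0.0
```

```bash
python3 - <<'E'
from h import *
for i in range(3):
    eyes.snapshot('wrist'); go([.531,-.1905,.064],-21.7)
E
```

```text
t 2.33 pos [ 0.5332 -0.1908  0.1067] shift [-0.6 -2.2 42.7] turnz -0.2 tilt [ 0.002  -0.0009] F [-0.2 -0.2 -0.2] open 39.5 q [ 0.41  0.84 -0.26  1.86  0.42  0.49 -0.52]
t 2.38 pos [ 0.5333 -0.1906  0.1068] shift [-0.8 -2.3 42.8] turnz -0.2 tilt [ 0.0023 -0.0009] F [-0.2  1.   0. ] open 39.5 q [ 0.41  0.84 -0.26  1.86  0.42  0.49 -0.52]
t 2.42 pos [ 0.5333 -0.1904  0.1067] shift [-0.9 -2.2 42.7] turnz -0.2 tilt [ 0.0022 -0.0008] F [-0.1 -0.5 -1.2] open 39.6 q [ 0.41  0.84 -0.26  1.86  0.42  0.49 -0.52]
```

>>> {"fn": "move_arm", "kwargs": {
  "motion": [
    [-1,-2,20,0,0,0,0.55],
    [-1,-2,42,0,0,0,0.55],
    [-1,-2,42,0,0,0,0.55],
    [-1,-2,42,0,0,0,0.8],
    [-1,-2,42,0,0,0,0.85]
  ]
}}

```text
clock: 3.05
tool_pos: [0.5312, -0.1902, 0.0645]
eef_rot: [0.828, 0.56, 0.001, 0.001]
contact_force: [1.5, 0.1, -0.2]
opening: 0.246
finger_force: 2.3
```

>>> {"fn": "move_arm", "kwargs": {
  "motion": [
    [0,0,0,0,0,0,0.9],
    [0,0,0,0,0,0,0.9],
    [0,0,0,0,0,0,0.9]
  ]
}}

```text
clock: 3.42
tool_pos: [0.5312, -0.1902, 0.0644]
eef_rot: [0.828, 0.56, 0.001, 0.001]
contact_force: [-0.1, 0.3, 6.6]
opening: 0.24
finger_force: 20.0
```

```bash
python3 - <<'E'
from h import *
go([.531,-.1905,.064],-21.7)
print(r.get_state()['finger_force'])
E
```

```text
t 3.42 pos [ 0.5312 -0.1902  0.0644] shift [-0.3 -0.1  0.4] turnz -0.1 tilt [ 0.0019 -0.0006] F [-0.1  0.3  6.6] open 21.1 q [ 0.39  0.91 -0.22  1.88  0.45  0.4  -0.55]
19.99841831624508
```

>>> {"fn": "move_arm", "kwargs": {
  "motion": [
    [0,0,-15,0,0,0,0.9],
    [0,0,-40,0,0,0,0.9],
    [0,0,-75,0,0,0,0.9],
    [0,0,-110,0,0,0,0.9],
    [0,0,-136,0,0,0,0.9]
  ]
}}

```text
clock: 4.05
tool_pos: [0.5304, -0.1901, 0.2016]
eef_rot: [0.828, 0.56, 0.0, 0.0]
contact_force: [-0.6, -0.6, -2.6]
opening: 0.243
finger_force: 20.0
```

>>> {"fn": "move_arm", "kwargs": {
  "motion": [
    [25,-8,0,0,0,-3,0.9],
    [65,-21,0,0,0,-9,0.9],
    [105,-34,0,0,0,-14,0.9],
    [140,-45,0,0,0,-18,0.9],
    [165,-53,0,0,0,-21,0.9]
  ]
}}

```text
clock: 4.68
tool_pos: [0.5423, -0.0151, 0.2002]
eef_rot: [0.711, 0.703, 0.0, -0.0]
contact_force: [0.4, -0.3, -1.2]
opening: 0.241
finger_force: 20.0
```

```bash
python3 - <<'E'
from h import *
s=snap('wrist'); T=np.linalg.inv(s['world_to_cam'])
st=r.get_state();print('cam in tool mm',R.from_quat(st['eef_rot']).inv().apply(T[:3,3]-st['tool_pos'])*1000)
go([*pk(0,-.065)[:2],.2],12.7)
E
```

```text
cam in tool mm [  68.47353083   -1.28764525 -128.15982536]
t 4.72 pos [ 0.5427 -0.0107  0.2004] shift [128.1   8.2   1. ] turnz -13.0 tilt [0.0013 0.0043] F [ 1.   2.4 -0.6] open 21.3 q [ 0.19  0.69 -0.42  1.87  0.42  0.68 -0.48]
```

>>> {"fn": "move_arm", "kwargs": {
  "motion": [
    [35,2,0,0,0,-4,0.9],
    [75,5,0,0,0,-8,0.9],
    [108,7,0,0,0,-11,0.9],
    [128,8,0,0,0,-13,0.9],
    [128,8,0,0,0,-13,0.9]
  ]
}}

```text
clock: 5.35
tool_pos: [0.5523, 0.1116, 0.1997]
eef_rot: [0.628, 0.779, 0.0, -0.0]
contact_force: [0.3, -0.7, -0.6]
opening: 0.245
finger_force: 20.0
```

>>> {"fn": "move_arm", "kwargs": {
  "motion": [
    [0,0,20,0,0,0,0.9],
    [0,0,40,0,0,0,0.9],
    [0,0,40,0,0,0,0.9],
    [0,0,40,0,0,0,0.9]
  ]
}}

```text
clock: 5.85
tool_pos: [0.5529, 0.1096, 0.16]
eef_rot: [0.629, 0.777, -0.0, 0.0]
contact_force: [0.6, 0.3, -0.8]
opening: 0.246
finger_force: 20.0
```

```bash
python3 - <<'E'
from h import *
s=snap('wrist','w2.png'); snap('top')
go([*pk(0,-.065)[:2],.11],12.7)
K=s['intrinsics']
for p in (pk(.055,.065),pk(0,-.065),pk(-.055,-.065,.042),pk(.055,-.065,.042)):
    c=s['world_to_cam']@[*p,1]; print(p.round(4),(K@c[:3]/c[2])[:2].round())
t=dict(np.load('last_top.npz')); P=cloud(t)
m=(P[...,2]>.108)&(P[...,2]<.13)&(P[...,1]>.14)&(P[...,1]<.24)&(P[...,0]>.44)&(P[...,0]<.63)
print(m.sum(),cv2.minAreaRect((P[m][:,:2]*1000).astype(np.float32)))
E
```

```text
t 5.95 pos [0.5531 0.1103 0.1603] shift [ 7.3 -0.1 50.3] turnz -0.6 tilt [0.0015 0.    ] F [ 1.2  0.4 -0.7] open 21.2 q [-0.03  0.77 -0.42  1.83  0.5   0.64 -0.54]
[0.5766 0.2563 0.034 ] [398.  10.]
[0.5515 0.1174 0.034 ] [322. 190.]
[0.4978 0.1053 0.042 ] [253. 193.]
[0.6051 0.1295 0.042 ] [391. 192.]
217 ((522.9480590820312, 177.59515380859375), (124.49171447753906, 13.380449295043945), 13.429424285888672)
```

View pics/w2.png

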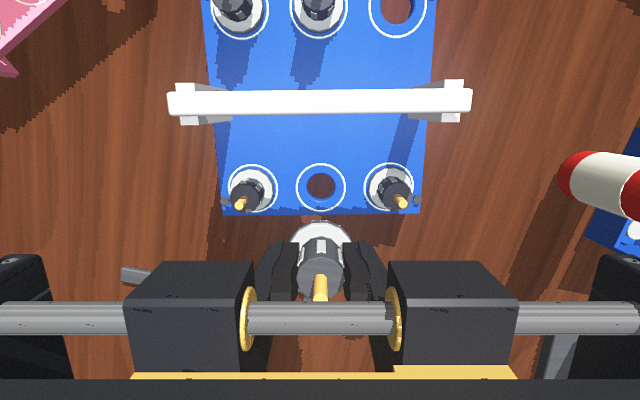

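The wrist view shows empty pocket 5 at (321,186), with neighbour tools at (252,188) and (390,188). The held tool hangs upright at (321,245). I measure both in the same camera for the final offset.

```bash
cat >> h.py <<'E'
def nuts(s,zl,zh,tool=None):
    P=cloud(s); m=((P[...,2]>zl)&(P[...,2]<zh)).astype(np.uint8); m[250:]=m[250:]*(tool is not None)
    N,L,S,Cc=cv2.connectedComponentsWithStats(m)
    for i in range(1,N):
        if S[i,4]>60:
            c,rad=cv2.minEnclosingCircle((P[L==i][:,:2]*1000).astype(np.float32))
            if 9<rad<20: print(Cc[i].round(),S[i,4],np.round(c,1),round(rad,1))
E
python3 - <<'E'
from h import *
s=dict(np.load('last_wrist.npz')); print('carrier nuts');nuts(s,.060,.0685)
P=cloud(s); z=r.get_state()['tool_pos'][2]
print([P[v,321].round(4) for v in (225,230,235,240,245,250,260,270)])
print('held nut, flange'); nuts(s,z-.004,z+.004,1); nuts(s,z-.026,z-.018,1)
m=(P[...,2]>.112)&(P[...,2]<.125); m[140:]=0
print('handle',cv2.minAreaRect((P[m][:,:2]*1000).astype(np.float32)))
hsv=cv2.cvtColor(s['frame'],cv2.COLOR_RGB2HSV)
m=(P[...,2]>.030)&(P[...,2]<.038)&(hsv[...,0]>100)&(hsv[...,0]<120)&(hsv[...,1]>120)&(P[...,0]<.65); m[220:]=0
print('plate',cv2.minAreaRect((P[m][:,:2]*1000).astype(np.float32)),np.median(P[m][:,2]))
d=np.linalg.norm(P-pk(0,-.065,.012),axis=-1)
v,u=np.nonzero((P[...,2]<.028)&(np.hypot(P[...,0]-.5515,P[...,1]-.1174)<.016)); print('hole',len(u),u.mean(),v.mean(),u.min(),u.max(),v.min(),v.max(),world(s,u.mean(),v.min(),.034),world(s,u.mean(),v.max(),.034))
E
```

```text
carrier nuts
[231.   6.] 406 [468.5 230.9] 10.1
[318.   6.] 357 [521.5 242.2] 10.2
[246. 196.] 629 [496.1 108.1] 11.4
[395. 194.] 624 [603.2 132. ] 11.4
[array([0.5485, 0.1255, 0.1381]), array([0.549 , 0.1232, 0.139 ]), array([0.5495, 0.1205, 0.1389]), array([0.5494, 0.1209, 0.1461]), array([0.5493, 0.1213, 0.1529]), array([0.5494, 0.121 , 0.1576]), array([0.5499, 0.1184, 0.1621]), array([0.5508, 0.1142, 0.1632])]
held nut, flange
[320. 233.] 1009 [550.1 116.4] 15.8
handle ((535.1372680664062, 183.11134338378906), (153.46981811523438, 12.038009643554688), 12.690407752990723)
plate ((537.379150390625, 174.42236328125), (165.04705810546875, 158.61973571777344), 12.731783866882324) 0.035361953665150436
hole 537 320.5996275605214 185.6927374301676 307 334 174 198 [0.54751292 0.13021338 0.034     ] [0.55171512 0.11052148 0.034     ]
```

>>> {"fn": "move_arm", "kwargs": {
  "motion": [
    [5,0,15,0,0,0,0.9],
    [9,0,40,0,0,0,0.9],
    [9,0,62,0,0,0,0.9],
    [9,0,62,0,0,0,0.9],
    [9,0,62,0,0,0,0.9]
  ]
}}

```text
clock: 6.58
tool_pos: [0.5508, 0.1199, 0.0977]
eef_rot: [0.628, 0.778, 0.0, 0.0]
contact_force: [-0.2, 0.0, -0.2]
opening: 0.241
finger_force: 20.0
```

```bash
python3 - <<'E'
from h import *
s=snap('wrist'); snap('scene','s2.png')
nuts(s,.060,.0685); go([*pk(0,-.065)[:2],.064],12.7)
P=cloud(s)
print([P[v,321].round(4) for v in (225,230,235,240,245,250,260,270)])
f=cv2.imread('pics/s2.png')[140:260,280:420]; cv2.imwrite('pics/s2c.png',cv2.resize(f,None,fx=5,fy=5,interpolation=2))
E
```

```text
[420. 237.] 843 [602.5 133.5] 11.1
[221. 239.] 794 [496.2 108.5] 11.6
t 6.67 pos [0.5511 0.1198 0.0982] shift [-2.4 -0.2 34.2] turnz -0.5 tilt [0.0015 0.0005] F [ 0.2 -0.6 -1.2] open 21.1 q [-0.09  0.86 -0.35  1.87  0.57  0.51 -0.62]
[array([0.5464, 0.1358, 0.0758]), array([0.5468, 0.1339, 0.0777]), array([0.5473, 0.1312, 0.0776]), array([0.5474, 0.1311, 0.0836]), array([0.5472, 0.1316, 0.0907]), array([0.5473, 0.1312, 0.0951]), array([0.5477, 0.1291, 0.1007]), array([0.5486, 0.125 , 0.1018])]
```

View pics/s2c.png

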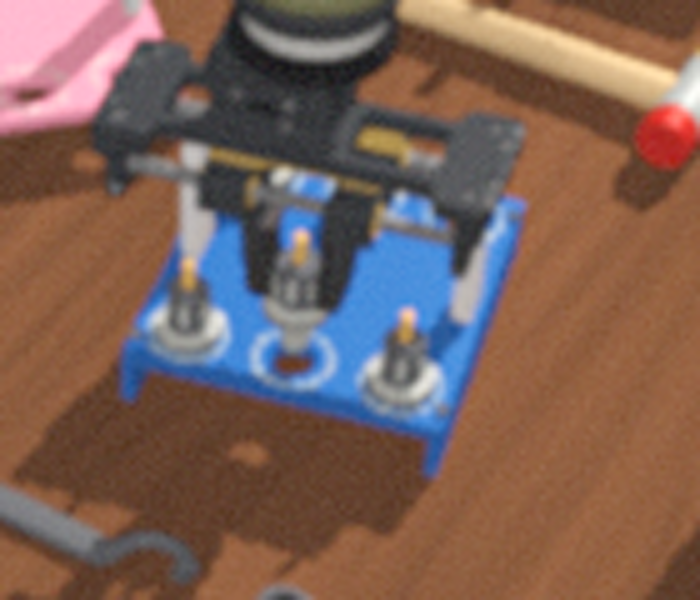

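The scene crop shows the taper at (297,335) right over the pocket ring at (293,360). The wrist puts it within 1 mm of centre. I lower it.

>>> {"fn": "move_arm", "kwargs": {
  "motion": [
    [-1,0,10,0,0,0,0.9],
    [-1,0,18,0,0,0,0.9],
    [-1,0,25,0,0,0,0.9],
    [-1,0,29,0,0,0,0.9],
    [-1,0,29,0,0,0,0.9]
  ]
}}

```text
clock: 7.3
tool_pos: [0.5506, 0.1185, 0.068]
eef_rot: [0.628, 0.778, -0.0, -0.0]
contact_force: [0.2, -0.0, -0.6]
opening: 0.24
finger_force: 20.0
```

```bash
python3 - <<'E'
from h import *
s=snap('wrist');nuts(s,.060,.0685); go([*pk(0,-.065)[:2],.064],12.7)
P=cloud(s)
print([P[v,321].round(4) for v in (230,240,245,250)])
E
```

```text
t 7.35 pos [0.5508 0.1186 0.0683] shift [-1.4  0.4  4.3] turnz -0.5 tilt [-0.0001 -0.0001] F [ 1.   0.1 -0.2] open 21.2 q [-0.11  0.91 -0.31  1.88  0.6   0.45 -0.64]
[array([0.5466, 0.1323, 0.0474]), array([0.5471, 0.13  , 0.0546]), array([0.5471, 0.13  , 0.0603]), array([0.547 , 0.1302, 0.0663])]
```

>>> {"fn": "move_arm", "kwargs": {
  "motion": [
    [0,0,2,0,0,0,0.9],
    [0,0,3,0,0,0,0.9],
    [0,0,4,0,0,0,0.9],
    [0,0,4,0,0,0,0.9]
  ]
}}

```text
clock: 7.85
tool_pos: [0.5509, 0.1186, 0.0645]
eef_rot: [0.628, 0.778, 0.0, 0.0]
contact_force: [-0.2, -0.2, -0.8]
opening: 0.243
finger_force: 20.0
```

>>> {"fn": "move_arm", "kwargs": {
  "motion": [
    [0,0,0,0,0,0,0.7],
    [0,0,0,0,0,0,0.62],
    [0,0,0,0,0,0,0.6],
    [0,0,0,0,0,0,0.6]
  ]
}}

```text
clock: 8.35
tool_pos: [0.5508, 0.1185, 0.0644]
eef_rot: [0.628, 0.778, 0.0, 0.0]
contact_force: [-0.2, 0.8, 0.3]
opening: 0.399
finger_force: 0.0
```

>>> {"fn": "move_arm", "kwargs": {
  "motion": [
    [0,0,-25,0,0,0,0.6],
    [0,0,-60,0,0,0,0.6],
    [0,0,-100,0,0,0,0.6],
    [0,0,-136,0,0,0,0.6],
    [0,0,-136,0,0,0,0.6]
  ]
}}

```text
clock: 8.98
tool_pos: [0.5524, 0.1192, 0.203]
eef_rot: [0.628, 0.778, 0.002, 0.002]
contact_force: [0.3, 0.9, -0.6]
opening: 0.401
finger_force: 0.0
```

```bash
python3 - <<'E'
from h import *
s=snap('wrist');nuts(s,.060,.0685); go([.5868,-.213,.2],-21.7); print(shift([*pk(0,-.065)[:2],.2]))
P=cloud(s);m=(P[...,2]>.112)&(P[...,2]<.125); m[140:]=0
print('handle',cv2.minAreaRect((P[m][:,:2]*1000).astype(np.float32)))
E
```

```text
[243.  28.] 668 [467.7 234.3] 11.6
[316.  27.] 644 [521.1 246.7] 11.7
[255. 194.] 445 [496.2 108.4] 11.5
[381. 192.] 436 [603.  132.3] 11.4
[318. 194.] 440 [549.9 119.5] 11.4
t 9.03 pos [0.5513 0.1186 0.2013] shift [-331.6  -35.1    1.3] turnz 33.8 tilt [0.0023 0.0004] F [-0.8  0.3 -0.8] open 35.1 q [-0.02  0.71 -0.47  1.8   0.46  0.73 -0.52]
[-1.18753635 -0.0877213   1.32632144]
handle ((535.6835327148438, 183.19338989257812), (153.5721435546875, 12.088801383972168), 12.69789981842041)
```

Tool one is seated in line with its neighbours. Next is the middle spare.

>>> {"fn": "move_arm", "kwargs": {
  "motion": [
    [-45,-5,0,0,0,5,0.55],
    [-95,-10,0,0,0,10,0.55],
    [-145,-15,0,0,0,15,0.55],
    [-195,-21,0,0,0,20,0.55],
    [-245,-26,0,0,0,25,0.55]
  ]
}}

```text
clock: 9.65
tool_pos: [0.576, -0.1281, 0.1988]
eef_rot: [0.783, 0.623, -0.001, -0.001]
contact_force: [0.3, 0.1, 1.2]
opening: 0.452
finger_force: 0.0
```

```bash
python3 -c "
from h import *
go([.5864,-.2128,.15],-21.7)"
```

```text
t 9.65 pos [ 0.576  -0.1281  0.1988] shift [-80.2  29.3  48.7] turnz 8.7 tilt [-0.0029  0.0001] F [0.3 0.1 1.2] open 39.8 q [ 0.36  0.74 -0.38  1.72  0.38  0.76 -0.44]
```

>>> {"fn": "move_arm", "kwargs": {
  "motion": [
    [-40,14,10,0,0,5,0.55],
    [-80,29,25,0,0,9,0.55],
    [-80,29,49,0,0,9,0.55],
    [-80,29,49,0,0,9,0.55],
    [-80,29,49,0,0,9,0.55]
  ]
}}

```text
clock: 10.28
tool_pos: [0.5875, -0.2098, 0.1513]
eef_rot: [0.828, 0.561, -0.0, -0.0]
contact_force: [0.6, 0.8, 0.7]
opening: 0.447
finger_force: 0.0
```

```bash
python3 - <<'E'
from h import *
s=snap('wrist');nuts(s,.060,.0685); go([.5864,-.2128,.0644],-21.7)
E
```

```text
[321. 216.] 646 [ 585.9 -212.1] 11.5
[404. 216.] 658 [ 641.4 -234.1] 11.4
t 10.32 pos [ 0.5879 -0.2098  0.1518] shift [-3.4 -0.4 87.4] turnz -0.0 tilt [0.0006 0.0004] F [0.6 0.  0.9] open 39.5 q [ 0.45  0.83 -0.33  1.65  0.37  0.72 -0.44]
```

>>> {"fn": "move_arm", "kwargs": {
  "motion": [
    [-3,0,30,0,0,0,0.55],
    [-3,0,60,0,0,0,0.55],
    [-3,0,60,0,0,0,0.55],
    [-3,0,60,0,0,0,0.55]
  ]
}}

```text
clock: 10.82
tool_pos: [0.5875, -0.2134, 0.0929]
eef_rot: [0.828, 0.561, 0.001, 0.001]
contact_force: [-0.3, -0.2, -0.2]
opening: 0.449
finger_force: 0.0
```

```bash
python3 - <<'E'
from h import *
go([.5866,-.2129,.0644],-21.7)
E
```

```text
t 10.82 pos [ 0.5875 -0.2134  0.0929] shift [ 0.1 -1.1 28.5] turnz -0.1 tilt [ 0.0023 -0.0004] F [-0.3 -0.2 -0.2] open 39.5 q [ 0.43  0.92 -0.29  1.68  0.41  0.6  -0.47]
```

>>> {"fn": "move_arm", "kwargs": {
  "motion": [
    [0,-1,15,0,0,0,0.55],
    [0,-1,28,0,0,0,0.55],
    [0,-1,28,0,0,0,0.55],
    [0,-1,28,0,0,0,0.8],
    [0,-1,28,0,0,0,0.9]
  ]
}}

```text
clock: 11.45
tool_pos: [0.5859, -0.2134, 0.0638]
eef_rot: [0.828, 0.56, 0.0, 0.0]
contact_force: [-0.1, -0.1, -0.6]
opening: 0.247
finger_force: 2.1
```

>>> {"fn": "move_arm", "kwargs": {
  "motion": [
    [0,0,0,0,0,0,0.9],
    [0,0,0,0,0,0,0.9],
    [0,0,0,0,0,0,0.9]
  ]
}}

```text
clock: 11.82
tool_pos: [0.5858, -0.2134, 0.0637]
eef_rot: [0.828, 0.56, 0.0, 0.0]
contact_force: [1.1, -0.4, 0.9]
opening: 0.241
finger_force: 20.0
```

>>> {"fn": "move_arm", "kwargs": {
  "motion": [
    [0,0,-15,0,0,0,0.9],
    [0,0,-45,0,0,0,0.9],
    [0,0,-85,0,0,0,0.9],
    [0,0,-130,0,0,0,0.9],
    [0,0,-160,0,0,0,0.9]
  ]
}}

```text
clock: 12.45
tool_pos: [0.5857, -0.2133, 0.2264]
eef_rot: [0.828, 0.56, 0.001, 0.001]
contact_force: [-0.1, -0.2, -0.6]
opening: 0.24
finger_force: 20.0
```

```bash
sed -i 's/^C=.*/C=np.array([.5365,.182]); A=np.deg2rad(12.7)/' h.py; python3 - <<'E'
from h import *
go([*pk(.055,.065)[:2],.225],12.7)
E
```

```text
t 12.45 pos [ 0.5857 -0.2133  0.2264] shift [ 433.3 -184.2    1.1] turnz -34.5 tilt [ 0.0022 -0.0006] F [-0.1 -0.2 -0.6] open 21.1 q [ 0.48  0.74 -0.37  1.6   0.33  0.86 -0.4 ]
```

>>> {"fn": "move_arm", "kwargs": {
  "motion": [
    [25,-11,0,0,0,-2,0.9],
    [65,-28,0,0,0,-6,0.9],
    [110,-47,0,0,0,-10,0.9],
    [155,-66,0,0,0,-13,0.9],
    [200,-85,0,0,0,-16,0.9]
  ]
}}

```text
clock: 13.08
tool_pos: [0.579, 0.0075, 0.2223]
eef_rot: [0.741, 0.672, -0.001, -0.001]
contact_force: [0.8, 0.2, -0.4]
opening: 0.246
finger_force: 20.0
```

```bash
python3 - <<'E'
from h import *
go([*pk(.055,.065)[:2],.225],12.7)
E
```

```text
t 13.07 pos [0.579  0.0075 0.2223] shift [248.6 -27.3  -2.5] turnz -18.3 tilt [-0.0031  0.0008] F [ 0.8  0.2 -0.4] open 21.7 q [ 0.15  0.7  -0.42  1.73  0.38  0.79 -0.55]
```

>>> {"fn": "move_arm", "kwargs": {
  "motion": [
    [45,-5,0,0,0,-4,0.9],
    [90,-10,0,0,0,-8,0.9],
    [135,-15,0,0,0,-12,0.9],
    [180,-20,0,0,0,-15,0.9],
    [215,-24,0,0,0,-17,0.9]
  ]
}}

```text
clock: 13.7
tool_pos: [0.5761, 0.2241, 0.2222]
eef_rot: [0.633, 0.775, -0.001, -0.001]
contact_force: [0.0, -0.1, -1.6]
opening: 0.243
finger_force: 20.0
```

>>> {"fn": "move_arm", "kwargs": {
  "motion": [
    [20,-2,0,0,0,-1,0.9],
    [30,-2,0,0,0,-1,0.9],
    [30,-2,0,0,0,-1,0.9],
    [30,-2,0,0,0,-1,0.9]
  ]
}}

```text
clock: 14.2
tool_pos: [0.5716, 0.2474, 0.2232]
eef_rot: [0.629, 0.777, -0.001, 0.001]
contact_force: [-0.3, 0.8, -1.3]
opening: 0.243
finger_force: 20.0
```

```bash
python3 - <<'E'
from h import *
s=snap('wrist');nuts(s,.060,.0685);go([*pk(.055,.065)[:2],.1],12.7)
E
```

```text
[51. 42.] 246 [326.4 322.6] 12.1
[209. 179.] 407 [467.9 235.1] 11.2
[268. 178.] 402 [521.5 247. ] 11.4
[200. 239.] 88 [464.9 170.1] 9.9
t 14.25 pos [0.5717 0.2474 0.2233] shift [  9.2   6.2 123.3] turnz -0.7 tilt [ 0.0002 -0.0016] F [ 0.2 -0.1 -0.9] open 21.2 q [-0.22  0.76 -0.48  1.6   0.42  0.89 -0.65]
```

>>> {"fn": "move_arm", "kwargs": {
  "motion": [
    [9,6,20,0,0,-1,0.9],
    [9,6,60,0,0,-1,0.9],
    [9,6,100,0,0,-1,0.9],
    [9,6,121,0,0,-1,0.9],
    [9,6,121,0,0,-1,0.9]
  ]
}}

```text
clock: 14.88
tool_pos: [0.5737, 0.2587, 0.0995]
eef_rot: [0.621, 0.784, -0.002, -0.001]
contact_force: [-1.0, -0.6, -1.0]
opening: 0.242
finger_force: 20.0
```

```bash
python3 - <<'E'
from h import *
s=snap('wrist');nuts(s,.060,.0685);snap('scene','s3.png')
go([*pk(.055,.065)[:2],.0638],12.7)
P=cloud(s)
print([P[v,321].round(4) for v in (235,240,245,250)])
f=cv2.imread('pics/s3.png')[130:240,290:410]; cv2.imwrite('pics/s3c.png',cv2.resize(f,None,fx=5,fy=5,interpolation=2))
E
```

```text
[128. 236.] 945 [467.9 235.4] 11.6
[226. 237.] 847 [521.2 248.1] 11.1
t 14.97 pos [0.5753 0.2598 0.1023] shift [-2.4 -0.  38.5] turnz 0.5 tilt [0.     0.0004] F [ 0.3  0.3 -0.7] open 21.1 q [-0.28  0.92 -0.4   1.65  0.52  0.68 -0.72]
[array([0.5699, 0.2704, 0.0804]), array([0.5696, 0.2715, 0.0893]), array([0.5698, 0.271 , 0.0939]), array([0.5698, 0.2708, 0.0988])]
```

View pics/s3c.png

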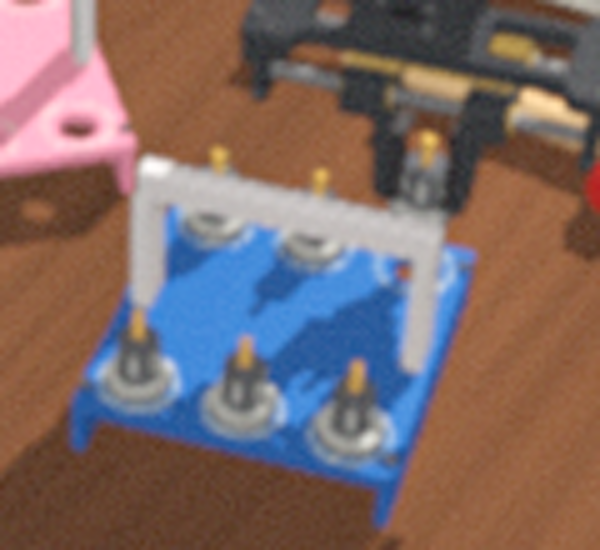

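The scene crop shows the held tool at (428,185) above the last empty pocket at (415,268), and the first tool seated at (242,400).

>>> {"fn": "move_arm", "kwargs": {
  "motion": [
    [-2,0.5,5,0,0,0.5,0.9],
    [-2,0.5,12,0,0,0.5,0.9],
    [-2,0.5,12,0,0,0.5,0.9],
    [-2,0.5,12,0,0,0.5,0.9]
  ]
}}

```text
clock: 15.48
tool_pos: [0.5761, 0.2577, 0.0905]
eef_rot: [0.625, 0.781, 0.0, 0.0]
contact_force: [0.8, -0.5, -1.1]
opening: 0.241
finger_force: 20.0
```

```bash
python3 - <<'E'
from h import *
s=snap('wrist');nuts(s,.060,.0685)
go([*pk(.055,.065)[:2],.0638],12.7)
P=cloud(s)
print([P[v,321].round(4) for v in (235,240,245,250)])
E
```

```text
[322. 225.] 219 [573.4 265.3] 16.0
[113. 240.] 852 [467.8 236.7] 11.4
[217. 240.] 784 [521.1 248.8] 10.9
t 15.53 pos [0.5762 0.2577 0.0906] shift [-0.1 -0.4 26.8] turnz -0.0 tilt [0.0003 0.0002] F [-0.2  0.3 -0.9] open 21.2 q [-0.28  0.94 -0.39  1.66  0.53  0.65 -0.73]
[array([0.5724, 0.2695, 0.0718]), array([0.5723, 0.2702, 0.0796]), array([0.5723, 0.2702, 0.0854]), array([0.5725, 0.2692, 0.0886])]
```

>>> {"fn": "move_arm", "kwargs": {
  "motion": [
    [0.5,0,8,0,0,0,0.9],
    [0.5,0,14,0,0,0,0.9],
    [0.5,0,19,0,0,0,0.9],
    [0.5,0,23,0,0,0,0.9],
    [0.5,0,23,0,0,0,0.9]
  ]
}}

```text
clock: 16.15
tool_pos: [0.5757, 0.258, 0.067]
eef_rot: [0.625, 0.781, -0.0, -0.0]
contact_force: [0.8, -0.0, -1.9]
opening: 0.243
finger_force: 20.0
```

```bash
python3 - <<'E'
from h import *
go([*pk(.055,.065)[:2],.0638],12.7)
E
```

```text
t 16.15 pos [0.5757 0.258  0.067 ] shift [-0.5  0.   3.2] turnz -0.0 tilt [-0.0006 -0.0004] F [ 0.8 -0.  -1.9] open 21.4 q [-0.29  0.97 -0.37  1.66  0.55  0.61 -0.75]
```

>>> {"fn": "move_arm", "kwargs": {
  "motion": [
    [0,0,1.5,0,0,0,0.9],
    [0,0,3,0,0,0,0.9],
    [0,0,3.5,0,0,0,0.9],
    [0,0,3.5,0,0,0,0.9]
  ]
}}

```text
clock: 16.65
tool_pos: [0.576, 0.258, 0.0639]
eef_rot: [0.625, 0.781, -0.0, 0.0]
contact_force: [-0.4, 0.9, -0.8]
opening: 0.243
finger_force: 20.0
```

>>> {"fn": "move_arm", "kwargs": {
  "motion": [
    [0,0,0,0,0,0,0.7],
    [0,0,0,0,0,0,0.62],
    [0,0,0,0,0,0,0.6],
    [0,0,0,0,0,0,0.6]
  ]
}}

```text
clock: 17.15
tool_pos: [0.576, 0.2581, 0.064]
eef_rot: [0.625, 0.781, 0.0, 0.0]
contact_force: [-0.3, 0.2, 1.1]
opening: 0.397
finger_force: 0.0
```

>>> {"fn": "move_arm", "kwargs": {
  "motion": [
    [0,0,-25,0,0,0,0.6],
    [0,0,-60,0,0,0,0.6],
    [0,0,-100,0,0,0,0.6],
    [0,0,-136,0,0,0,0.6],
    [0,0,-136,0,0,0,0.6]
  ]
}}

```text
clock: 17.77
tool_pos: [0.5775, 0.2592, 0.203]
eef_rot: [0.625, 0.781, 0.003, 0.001]
contact_force: [0.6, 0.2, -0.3]
opening: 0.399
finger_force: 0.0
```

```bash
python3 - <<'E'
from h import *
s=snap('wrist');nuts(s,.060,.0685)
for y in (-77.3,102.7): go([*pk(0,0)[:2],.2],y)
P=cloud(s);m=(P[...,2]>.112)&(P[...,2]<.125); m[320:]=0
print('handle',cv2.minAreaRect((P[m][:,:2]*1000).astype(np.float32)))
E
```

```text
[22. 49.] 304 [326.2 322.7] 12.2
[318. 194.] 441 [574.6 259.8] 11.5
[192. 195.] 468 [467.8 234.9] 11.3
[255. 195.] 449 [521.4 247. ] 11.3
t 17.82 pos [0.5765 0.2583 0.201 ] shift [-65.7 -55.7   0.8] turnz 90.0 tilt [0.0022 0.0009] F [ 0.1 -0.1 -0.2] open 35.0 q [-0.24  0.79 -0.47  1.59  0.44  0.86 -0.66]
t 17.82 pos [0.5765 0.2583 0.201 ] shift [-65.7 -55.7   0.8] turnz -90.0 tilt [0.0022 0.0009] F [ 0.1 -0.1 -0.2] open 35.0 q [-0.24  0.79 -0.47  1.59  0.44  0.86 -0.66]
handle ((584.8422241210938, 196.96034240722656), (50.82004165649414, 9.408553123474121), 11.581501007080078)
```

Both pockets are filled: the nuts at wrist pixels (318,194), (255,195) and (192,195) line up and sit at seated height. Now the handle.

>>> {"fn": "move_arm", "kwargs": {
  "motion": [
    [-13,-11,0,0,0,10,0.5],
    [-26,-22,0,0,0,20,0.5],
    [-40,-33,0,0,0,30,0.5],
    [-53,-44,0,0,0,40,0.5],
    [-66,-56,0,0,0,50,0.5]
  ]
}}

```text
clock: 18.45
tool_pos: [0.5346, 0.1803, 0.1984]
eef_rot: [0.898, 0.441, -0.002, 0.0]
contact_force: [0.7, 1.3, -0.0]
opening: 0.497
finger_force: 0.0
```

>>> {"fn": "move_arm", "kwargs": {
  "motion": [
    [0,0,0,0,0,10,0.5],
    [0,0,0,0,0,20,0.5],
    [0,0,0,0,0,30,0.5],
    [0,0,0,0,0,40,0.5],
    [0,0,0,0,0,40,0.5]
  ]
}}

```text
clock: 19.08
tool_pos: [0.535, 0.181, 0.1986]
eef_rot: [0.994, 0.111, -0.001, 0.001]
contact_force: [0.6, -1.2, -0.7]
opening: 0.503
finger_force: 0.0
```

```bash
python3 - <<'E'
from h import *
s=snap('wrist'); s=snap('wrist','w4.png')
go([*pk(0,0)[:2],.11],-77.3)
P=cloud(s);m=(P[...,2]>.112)&(P[...,2]<.125); m[300:]=0
print('handle',cv2.minAreaRect((P[m][:,:2]*1000).astype(np.float32)))
E
```

```text
t 19.18 pos [0.5352 0.1812 0.199 ] shift [ 1.6 -0.6 89. ] turnz 0.2 tilt [-0.0015 -0.0011] F [0.1 0.2 0.3] open 44.1 q [-0.39  0.69 -0.03  1.81  0.03  0.65 -1.78]
handle ((540.2754516601562, 184.05966186523438), (143.5562744140625, 12.020249366760254), 12.724774360656738)
```

View pics/w4.png

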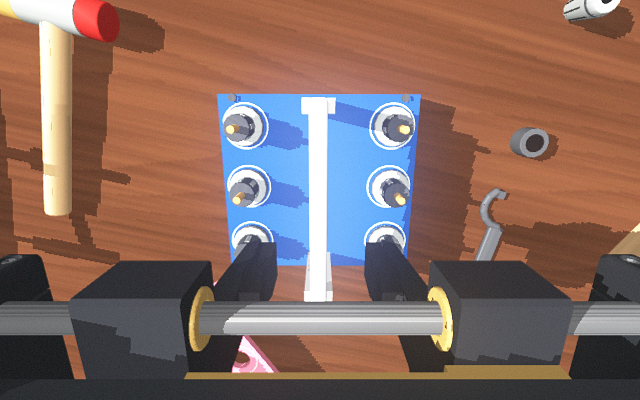

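All six pockets are full. The bar is at column 318, midway between the fingers.

>>> {"fn": "move_arm", "kwargs": {
  "motion": [
    [1.5,0,25,0,0,0,0.5],
    [1.5,0,55,0,0,0,0.5],
    [1.5,0,80,0,0,0,0.5],
    [1.5,0,89,0,0,0,0.5],
    [1.5,0,89,0,0,0,0.5]
  ]
}}

```text
clock: 19.8
tool_pos: [0.5371, 0.1816, 0.1106]
eef_rot: [0.994, 0.111, -0.0, 0.0]
contact_force: [-0.5, 0.4, 0.1]
opening: 0.501
finger_force: 0.0
```

>>> {"fn": "move_arm", "kwargs": {
  "motion": [
    [0,0,0,0,0,0,0.5],
    [0,0,0,0,0,0,0.5]
  ]
}}

```text
clock: 20.05
tool_pos: [0.5379, 0.1819, 0.1118]
eef_rot: [0.994, 0.11, 0.001, -0.0]
contact_force: [-0.5, 0.2, -0.4]
opening: 0.502
finger_force: 0.0
```

```bash
python3 - <<'E'
from h import *
go([*pk(0,0)[:2],.11],-77.3)
E
```

```text
t 20.05 pos [0.5379 0.1819 0.1118] shift [-1.3 -0.4  1.8] turnz -0.0 tilt [0.0017 0.0006] F [-0.5  0.2 -0.4] open 44.1 q [-0.39  0.82 -0.02  1.86  0.04  0.45 -1.8 ]
```

>>> {"fn": "move_arm", "kwargs": {
  "motion": [
    [-1.2,-0.4,1.5,0,0,0,0.5],
    [-1.2,-0.4,1.5,0,0,0,0.7],
    [-1.2,-0.4,1.5,0,0,0,0.8],
    [-1.2,-0.4,1.5,0,0,0,0.9],
    [-1.2,-0.4,1.5,0,0,0,1]
  ],
  "newtons": 10
}}

```text
clock: 20.68
tool_pos: [0.536, 0.1824, 0.1094]
eef_rot: [0.994, 0.111, 0.0, -0.0]
contact_force: [-0.5, 1.5, 0.6]
opening: 0.132
finger_force: 10.0
```

>>> {"fn": "move_arm", "kwargs": {
  "motion": [
    [0,0,0,0,0,0,1],
    [0,0,0,0,0,0,1],
    [0,0,0,0,0,0,1],
    [0,0,0,0,0,0,1]
  ],
  "newtons": 55
}}

```text
clock: 21.18
tool_pos: [0.536, 0.1824, 0.1094]
eef_rot: [0.994, 0.11, 0.0, -0.0]
contact_force: [-0.1, 2.8, -0.2]
opening: 0.125
finger_force: 55.0
```

>>> {"fn": "move_arm", "kwargs": {
  "motion": [
    [0,0,-1,0,0,0,1],
    [0,0,-3,0,0,0,1],
    [0,0,-6,0,0,0,1],
    [0,0,-9,0,0,0,1],
    [0,0,-12,0,0,0,1]
  ]
}}

```text
clock: 21.8
tool_pos: [0.536, 0.1817, 0.1216]
eef_rot: [0.994, 0.11, -0.0, 0.0]
contact_force: [-0.4, -0.2, -8.8]
opening: 0.128
finger_force: 55.0
```

```bash
python3 - <<'E'
from h import *
go([*pk(0,0)[:2],.21],-77.3); s=r.get_state(); print(s['moment'],s['finger_force'])
E
```

```text
t 21.8 pos [0.536  0.1817 0.1216] shift [  0.5  -0.1 -88.4] turnz -0.0 tilt [-0.     -0.0002] F [-0.4 -0.2 -8.8] open 11.3 q [-0.39  0.81 -0.02  1.86  0.04  0.47 -1.8 ]
[0.00727743 0.01869412 0.00276244] 54.99986730515957
```

It is lifted and balanced (8.8 N, almost no moment). I go on straight up.

>>> {"fn": "move_arm", "kwargs": {
  "motion": [
    [0,0,-4,0,0,0,1],
    [0,0,-12,0,0,0,1],
    [0,0,-20,0,0,0,1],
    [0,0,-28,0,0,0,1],
    [0,0,-36,0,0,0,1]
  ]
}}

```text
clock: 22.42
tool_pos: [0.536, 0.1819, 0.1581]
eef_rot: [0.994, 0.11, 0.0, 0.0]
contact_force: [-0.9, -0.0, -8.3]
opening: 0.127
finger_force: 55.0
```

>>> {"fn": "move_arm", "kwargs": {
  "motion": [
    [0,0,-8,0,0,0,1],
    [0,0,-16,0,0,0,1],
    [0,0,-24,0,0,0,1],
    [0,0,-32,0,0,0,1],
    [0,0,-40,0,0,0,1]
  ]
}}

```text
clock: 23.05
tool_pos: [0.5359, 0.1818, 0.1979]
eef_rot: [0.994, 0.11, -0.0, 0.0]
contact_force: [-0.9, -0.1, -7.9]
opening: 0.125
finger_force: 55.0
```

>>> {"fn": "move_arm", "kwargs": {
  "motion": [
    [0,0,-6,0,0,0,1],
    [0,0,-10,0,0,0,1],
    [0,0,-12,0,0,0,1],
    [0,0,-12,0,0,0,1],
    [0,0,-12,0,0,0,1]
  ]
}}

```text
clock: 23.68
tool_pos: [0.5358, 0.1818, 0.2092]
eef_rot: [0.994, 0.11, -0.0, 0.0]
contact_force: [-0.6, 0.0, -8.9]
opening: 0.127
finger_force: 55.0
```

>>> {"fn": "move_arm", "kwargs": {
  "motion": [
    [0,0,0,0,0,0,1],
    [0,0,0,0,0,0,1],
    [0,0,0,0,0,0,1],
    [0,0,0,0,0,0,1]
  ]
}}

```text
clock: 24.18
tool_pos: [0.536, 0.1818, 0.2094]
eef_rot: [0.994, 0.11, -0.0, 0.0]
contact_force: [-0.7, 0.1, -9.6]
opening: 0.128
finger_force: 55.0
```

```bash
python3 - <<'E'
from h import *
go([*pk(0,0)[:2],.21],-77.3); st=r.get_state(); print(st['moment'],st['finger_force'],np.abs(st['qd']).max())
s=snap('scene','s5.png'); P=cloud(s); hsv=cv2.cvtColor(s['frame'],cv2.COLOR_RGB2HSV)
m=(hsv[...,0]>100)&(hsv[...,0]<120)&(hsv[...,1]>120)&(P[...,2]>.12)&(P[...,2]<.15)&(np.hypot(P[...,0]-.5365,P[...,1]-.182)<.12)
q=P[m]; a=np.linalg.lstsq(np.c_[q[:,:2]-[.5365,.182],np.ones(len(q))],q[:,2],rcond=None)[0]
for _ in range(3):
    e=q[:,2]-np.c_[q[:,:2]-[.5365,.182],np.ones(len(q))]@a; k=abs(e)<.003; a=np.linalg.lstsq(np.c_[q[k,:2]-[.5365,.182],np.ones(k.sum())],q[k,2],rcond=None)[0]
print('plate tilt deg',np.degrees(a[:2]),'z',a[2],k.sum())
f=s['frame'][60:340,200:480,::-1]; cv2.imwrite('pics/s5c.png',cv2.resize(f,None,fx=2,fy=2,interpolation=2))
E
```

```text
t 24.18 pos [0.536  0.1818 0.2094] shift [ 0.5 -0.  -0.6] turnz -0.0 tilt [-0.     -0.0001] F [-0.7  0.1 -9.6] open 11.3 q [-0.39  0.67 -0.03  1.8   0.03  0.67 -1.79]
[ 0.03342007  0.00301492 -0.00221621] 54.99988965690136 0.0024749732748639954
plate tilt deg [-0.01160052  0.15543678] z 0.1358270671921834 1544
```

View pics/s5c.png

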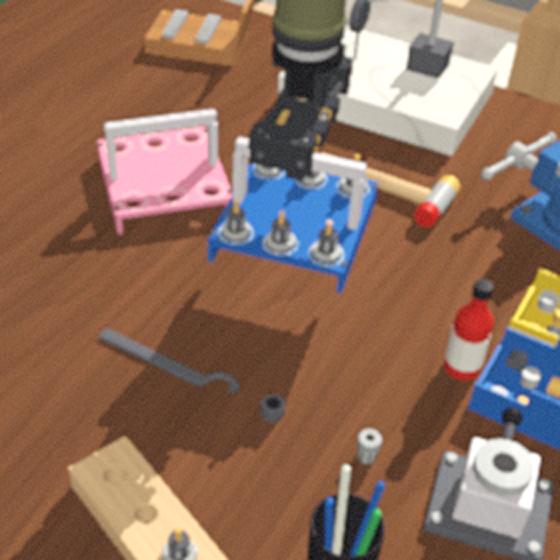

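The carrier hangs level (tilt under 0.2°) at crop pixel (295,225), about 10 cm up and with all six tools in it. One spare remains in the rack at (178,545), and the bystanders have not moved. I hand it in.

```bash
python3 -c "
from h import *
print(finish_job())"
```

```text
the job is handed in; nothing more can be done
None
```

Job handed in at about 24 s: both empty pockets (3 and 5) now hold spares, seated cutter up, the third spare is still in the rack, and the arm is holding the carrier level and steady about 10 cm above the bench.

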